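# Clamp a candle mould in the pouring jig

### The job

Set the rectangular two-hole aluminium candle mould upright on the wooden jig, its long sides along the long fence, press it snugly into the corner of the two low fences, with a push on both at once of more than 3 N but never over 20 N on either, and let go of it fully home against both. Then press the toggle clamp's handle down past its over-centre point until it locks and the spindle holds the mould down, never loading the handle with more than 25 N. Do not bring the clamp down before the mould is home, and leave everything else on the table where it is.

Things in the scene. Friction and masses are not known exactly. Their poses are not given: they have to be found in the camera images.
- mould_center (a point): centre (25 mm above its underside) of the loose mould: a bare aluminium block 64 (x) x 50 (y) x 50 (z) mm, about 0.4 kg, with a dark parting line round it and two dark pouring holes in its top, 21 mm either side of the middle along x. Its z is up; a half turn about z makes no difference to the job. It starts standing on the table, off the jig.
- mould: the same mould; origin under its centre, same axes
- jig: fixed plywood jig plate 170 (x) x 250 (y) x 12 (z) mm with its top (the bed) 12 mm above the table; origin on the table under the clamp, z up. The plate reaches from x -90 to +80 mm and from y -90 to +160 mm. All other jig points are in these axes. The steel clamp stands on it near the origin (two cheeks 30 mm wide, y -50 to +8 mm, up to 96 mm above the table); its handle points to -y, its arm serves the mould's place on the +y side
- long_fence: the long one of two low dark wooden fences fixed on the bed, 12 mm wide and 10 mm high (tops 22 mm above the table), that make a corner open to jig -x and +y: it runs along jig x from -44 to +44 mm, its face looks to +y and lies at jig y = +65 mm. Origin on the bed's top above the jig's origin
- short_fence: the short fence: it runs along jig y from +65 to +123 mm, its face looks to -x and lies at jig x = +32 mm. Origin as the long fence's
- seat (a point): where the mould's centre is when it stands home against both fences, the mould's x along jig x (either way round): jig (0, 90, 37) mm; axes as the jig's. Resting on the bed 37 mm above the table
- clamp_handle (a joint): angle of the clamp handle, rad: 0 fully open (handle raised 56 degrees above level, towards jig -y), over-centre at about 0.9, hard end stop at 1.0 (handle level). It stays where it is left while open. With the mould in place the force needed at the grip (100 mm from the hinge) is 1 to 3 N up to about 0.65, then it rises to about 11 N near 0.75 and falls off to nothing at about 0.9; beyond that the handle snaps on to its hard stop by itself and stays locked
- handle_pivot (a point): the handle's hinge axis (along jig x), jig (0, -35, 62) mm; axes as the jig's
- handle_grip (a point): point on the axis of the handle's round black grip (18 mm thick, from 58 to 123 mm from the hinge), 100 mm from the hinge: the place to press. When locked it is 62 mm above the table
- spindle: rubber-tipped sprung spindle on the end of the clamp arm (18 mm across); its origin is on the arm, 44 mm from the tip. The 100 mm arm is hinged at jig (0, -10, 88) mm; while the clamp is open it stands upright, leaning back 10 degrees (about 205 mm above the table at its top, the spindle's tip pointing to +y and reaching jig y = +16 mm), easily knocked down by a low pass over the jig, and comes down, linked to the handle, on the middle of the mould's top
- pillar_candle: bystander: a plain round pillar candle, 56 mm across, 75 mm tall; origin under its centre
- tree_candle: bystander: a white fir-tree candle, 60 mm across, 110 mm tall; origin under its centre
- green_candle: bystander: a green fir-tree candle, 56 mm across, 90 mm tall; origin under its centre
- wick_tin: bystander: a squat round steel tin, 60 mm across, 45 mm tall, standing near the jig on its far side; origin under its centre
- wick_reel: bystander: a small wooden reel, 60 mm across, 45 mm tall; origin under its centre
- round_mould: bystander: a plain aluminium cylinder (a one-candle mould), 54 mm across, 85 mm tall; origin under its centre
- driver: bystander: a screwdriver lying on the table near the robot; origin under its middle
Mind the look-alikes: they are no part of the job. Leave any purple look-alike of the mould alone.

How it is judged (in metres and radians):
On the way, in this order (a step that is already met when the one before it is completed fails the run):
1. the mould is pressed into the corner, with more than 3 N on both fences at once (contact force between mould and long_fence above 3 N and contact force between mould and short_fence above 3 N), for 0.2 s.
2. the mould stands home against both fences, let go, with the clamp still open (x of mould_center in the frame of seat between -0.002 and 0.002 m and y of mould_center in the frame of seat between -0.002 and 0.002 m and z of mould_center in the frame of seat between -0.003 and 0.002 m and angle between the x axis of mould_center and the x axis of seat, either way round below 0.04 rad and value of joint clamp_handle below 0.6 rad and contact force between the fingers and mould below 0.2 N), for 0.2 s.
3. the clamp is pressed past its over-centre point and locked, the spindle holding the mould (value of joint clamp_handle above 0.97 rad and contact force between spindle and mould above 12 N), for 0.2 s.
At the end, for the whole second after the job is handed in: The mould stands on the bed within 2 mm of home against both fences and within 0.04 rad of square, at rest; the clamp handle is past 0.97 rad (locked at its stop), and the spindle presses on the mould with more than 12 N (all of step 3 and x of mould_center in the frame of seat between -0.002 and 0.002 m and y of mould_center in the frame of seat between -0.002 and 0.002 m and z of mould_center in the frame of seat between -0.003 and 0.002 m and angle between the x axis of mould_center and the x axis of seat, either way round below 0.04 rad and linear speed of mould below 0.01 m/s); the robot touches nothing.
It fails at once if the mould is pressed against a fence with more than 20 N (contact force between mould and long_fence above 20 N or contact force between mould and short_fence above 20 N).
It fails at once if the handle is pressed with more than 25 N (contact force between any of the fingers, the arm and clamp_handle above 25 N).
It fails at once if the clamp is brought down before the mould is home (value of joint clamp_handle above 0.7 rad and horizontal distance between mould_center and seat above 0.006 m).
It fails at once if something else on the table is moved by more than 20 mm (distance of any of pillar_candle, tree_candle, green_candle, wick_tin, wick_reel, round_mould, driver from where it was at the start of the episode above 0.02 m).
It also fails if it takes over 72 s, if anything falls off the work surface, if the arm or the gripper's body presses on something with over 40 N, if the wrist force passes 120 N, or if a joint passes its speed limit or range.

### The arm

A 7-joint arm with a two-finger parallel gripper is mounted at the origin on the work surface. World frame = base frame: x ahead of the robot, y to its left, z up, the work surface at z = 0. Lengths are in mm, angles in rad, forces in N, time in s.
With the tool pointing down it reaches from about 400 to 875 mm from the base axis. Payload 4.4 kg.
Tool frame: the origin (TCP) lies at the very end of the fingers, on their centre line; the grasp point (between the pads) lies 19 mm behind it (ctrl.grip_depth is the distance from the TCP to the grasp point, in mm); z points along the fingers, x is the direction in which the jaws open and shut, and the axes are right-handed (so a half turn about z gives the same grasp; the last joint's range is limited). The gripper opens to 85 mm and grips with 20 to 120 N. Pads are 22 mm wide; open, the fingers measure 114 mm over their backs; the gripper's body (76 mm by 85 mm) begins 54 mm behind the grasp point. The pads swing forward as they close: fully open they stand 13 mm farther back than shut.
Start: joints at [-1.344, 0.628, 0.038, 1.517, -0.027, 0.996, -0.02], TCP at [187.588, 622.357, 231.313] pointing down, gripper open.
Joint ranges: [-3.06, 3.06], [-0.37, 2.12], [-1.25, 1.32], [0.18, 2.47], [-1.1, 4.24], [0.23, 1.98], [-2.94, 2.94]. Speed limits (rad/s): [2.57, 2.57, 3.14, 3.14, 3.14, 3.14, 3.14].

### API

Orientations are given as [roll, pitch, yaw] about the fixed x, y, z axes, in that order (R = Rz(yaw) Ry(pitch) Rx(roll)).
In Python, from cell import ctrl gives the robot as it stands.
- The arm moves only by the shell command python3 -m creep 'ROWS'. ROWS is JSON, a list of rows, each an object with "hand": the opening, from 0 (shut) to 1 (fully open); "travel": the shift along the tool's x, y, z in cm, a list of three; "angular": the turn, a rotation vector about the tool's x, y, z in degrees, a list of three. In form: [{"hand": hand, "travel": [tx, ty, tz], "angular": [rx, ry, rz]}, ...]. A call has 1 to 20 rows; each row is the pose to reach, as a shift and turn from the pose measured when the call began, along the tool's axes at that moment; what a row does not reach only later rows make up. A row lasts 1/10 s, in which the tool goes at most 50 mm and 8.59 degrees, less where a joint would pass 70% of its speed; a pose out of reach is approached as far as the arm can. A call with a gripper value outside its range is refused whole. The fingers move at their own pace and stop on an object; the grip force is fixed at half the most. Time passes only in rows, so rows that repeat a pose let the fingers close. It gives the time, the measured TCP pose, the force and the opening at its end, in the units of the state.
- ctrl.read_state(): the state, without advancing time (a new reading comes with each control period).
- ctrl.get_image(name): name is "scene" or "top"; returns a dict with "frame" (420x560x3 uint8, red, green, blue), "fx", "fy", "cx", "cy" (pixels), "origin" and "orientation" of the camera in the world. Camera axes: x right, y down, z forward; pixel columns grow to the right and rows downward; lengths in mm; the calibration is good to about 2 mm. A picture is of the moment at which its call begins. There is no depth.
- ctrl.finish_job(): hands the job in, once; it reports no verdict.
Trained networks look in the newest picture that a camera, given by its name, has taken for a name from the list of things; names that differ only in an ending like _2 or _b are one class to them, and where a whole thing is asked for, a point or a joint stands for the part that bears it (a point fixed in the world has none). Each returns a list of dicts, best first, with "confidence" (0 to 1); they miss things now and then, are a little off and sometimes report something else, mostly with a low value. They report only what shows in the picture. A call takes as long as a camera call. They do not tell look-alikes from the thing itself.
- ctrl.regions_of(camera, thing): "region" (420x560 bool, what is visible of it).
- ctrl.spot_point(camera, thing): "at" ([x, y, z] in mm, in world coordinates, good to about 4 mm: a listed point, or the origin of a listed thing).
The state is a dict: "clock": time; "qpos": joint angles; "qd": joint speeds; "tau": joint torques, N m; "eef_pos": TCP position; "tool_rot": TCP orientation; "force": force on the tool from outside, world axes, zero at the start; "torque": the same for the moment, N m; "width": finger opening in mm.
Only numpy, scipy, OpenCV 4.12 (cv2) and the standard library are available. Lean on these libraries where they do the work, as an engineer would, in place of code of your own. Each camera call takes 0.05 s, during which the arm holds its last target. There are 200 camera calls.

## Working session

There is one attempt and no reset: what is moved stays moved. The work goes in short steps, Python scripts to look and compute and a shell command to move; the robot and the scene stay as the last step left them, time stands still between calls to the robot, and variables do not carry over. Pictures are saved under pics/ and viewed, about 8 in all and at most 12, crops included, and the job is handed in when it is done.

```bash
ls; mkdir -p pics; python3 - <<'E'
from cell import ctrl
import cv2
for n in ("scene","top"):
    d=ctrl.get_image(n); cv2.imwrite(f"pics/{n}0.png",cv2.cvtColor(d["frame"],cv2.COLOR_RGB2BGR))
    print(n,{k:d[k] for k in d if k!="frame"})
    for t in ("mould_center","mould","jig","seat","handle_pivot","handle_grip","spindle","long_fence","wick_tin"):
        print(t,[(r["at"],r["confidence"]) for r in ctrl.spot_point(n,t)][:3])
print(ctrl.read_state())
E
```

```text
pics
scene {'fx': 546.7324321315524, 'fy': 546.7324321315524, 'cx': 281.51589262463705, 'cy': 211.51733787597482, 'origin': array([1379.10181824,  654.69873043, 1125.81112209]), 'orientation': array([-2.30300943,  0.02167914,  2.19115157])}
mould_center [([456.2, 171.2, 24.7], 0.81), ([526.2, 391.6, 26.0], 0.77), ([442.4, 295.5, 24.0], 0.7)]
mould [([529.8, 390.9, 2.9], 0.75), ([446.0, 301.3, 1.4], 0.73)]
jig [([517.2, -101.4, 2.6], 0.6)]
seat [([492.9, -16.4, 34.6], 0.63), ([264.0, 286.1, -2.6], 0.48)]
handle_pivot [([528.7, -137.2, 61.8], 0.76)]
handle_grip [([547.3, -192.6, 144.2], 0.81), ([443.9, 298.9, 0.9], 0.56)]
spindle [([527.4, -132.4, 183.8], 0.62)]
long_fence []
wick_tin [([661.7, -95.5, 1.9], 0.65)]
top {'fx': 442.54766368457626, 'fy': 442.54766368457626, 'cx': 278.97757997762255, 'cy': 213.35989046907858, 'origin': array([ 430.62537286,    7.76966674, 1202.23519116]), 'orientation': array([-3.05226911, -0.0164306 , -1.55212268])}
mould_center [([444.8, 295.7, 24.4], 0.82), ([530.0, 392.9, 22.2], 0.69), ([456.8, 171.9, 28.1], 0.64)]
mould [([445.1, 299.1, 0.6], 0.84), ([
[... 362 characters left out ...]
5], 0.79)]
{'clock': 1.0, 'qpos': array([-1.34382143,  0.6283756 ,  0.03850374,  1.51738401, -0.02702839,
        0.99632487, -0.01999392]), 'qd': array([ 3.83216397e-05,  3.29950746e-03, -3.26529005e-04,  7.93016352e-04,
       -2.47944220e-04, -4.80281505e-04,  3.68811357e-04]), 'tau': array([ 6.73819231e-04, -5.63273406e+01,  1.22587234e+00, -1.93782485e+01,
        1.09080708e-02,  1.42782119e-03, -2.09615212e-05]), 'eef_pos': array([187.56904165, 622.36569747, 231.3344339 ]), 'tool_rot': array([-3.14153282e+00, -2.53074018e-05,  1.27798440e+00]), 'force': array([-0.3465961 , -0.37982013, -0.31674249]), 'torque': array([-0.04084446,  0.00730003, -0.00444833]), 'width': 85.52453317877006}
```

View pics/scene0.png

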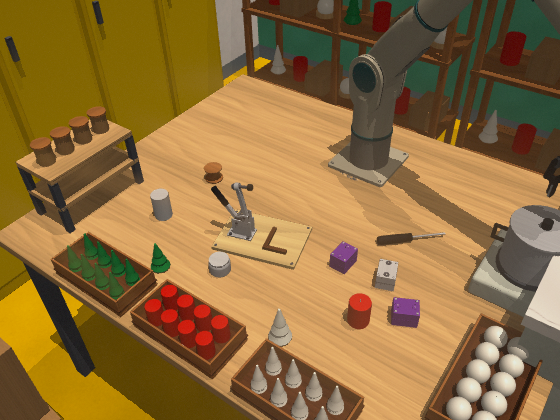

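View pics/top0.png

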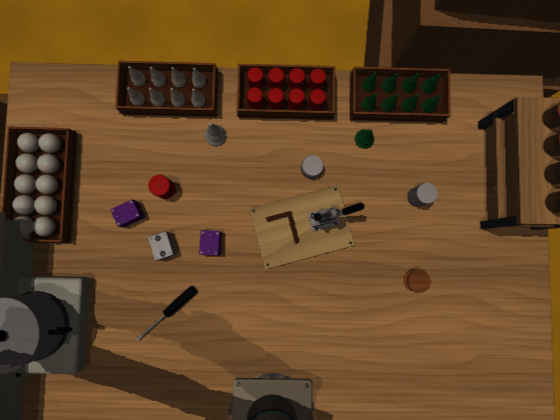

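The real mould is the grey block (top pixel 161,246; scene 387,273). The purple blocks are at top (127,213) and (210,243). The jig's fence corner is at about top (294,213), with the handle pointing image-right, so jig y ≈ world +y, turned about 0.29 rad. Next, enlarged crops to measure.

```bash
python3 - <<'E'
import cv2,numpy as np
def crop(f,x,y,w,h,s):
    c=cv2.resize(cv2.imread(f)[y:y+h,x:x+w],None,fx=s,fy=s,interpolation=cv2.INTER_CUBIC)
    for i in range(0,w,10):
        cv2.line(c,(i*s,0),(i*s,5),(0,255,255),1); cv2.putText(c,str(x+i),(i*s,14),0,.35,(255,255,0),1)
    for i in range(0,h,10):
        cv2.line(c,(0,i*s),(5,i*s),(0,255,255),1); cv2.putText(c,str(y+i),(6,i*s+4),0,.35,(255,255,0),1)
    return c
def mont(a,b,o):
    m=np.zeros((max(a.shape[0],b.shape[0]),a.shape[1]+b.shape[1],3),np.uint8)
    m[:a.shape[0],:a.shape[1]]=a; m[:b.shape[0],a.shape[1]:]=b; print(m.shape); cv2.imwrite(o,m)
mont(crop("pics/top0.png",245,180,110,92,5),crop("pics/top0.png",144,228,35,35,7),"pics/c1.png")
mont(crop("pics/scene0.png",208,175,110,95,5),crop("pics/scene0.png",370,255,35,40,7),"pics/c2.png")
E
```

```text
(460, 795, 3)
(475, 795, 3)
```

View pics/c1.png

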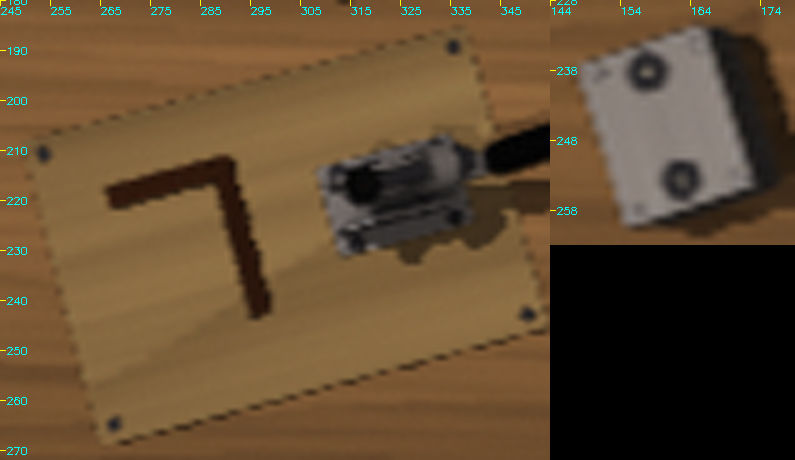

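View pics/c2.png

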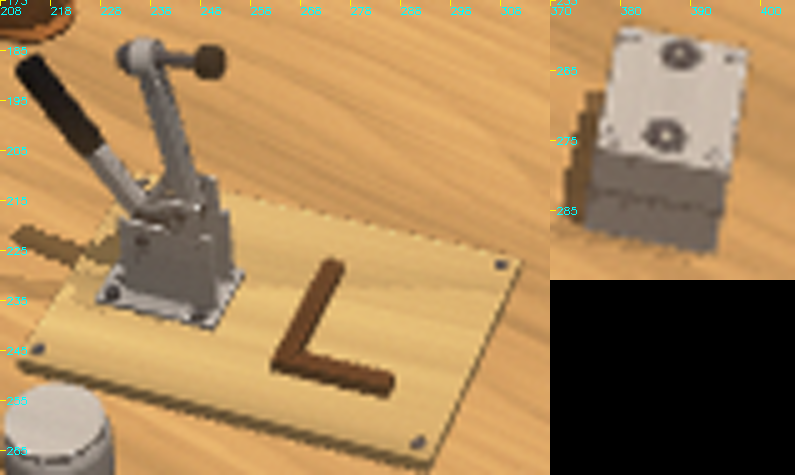

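```bash
cat > h.py <<'E'
import numpy as np
from scipy.optimize import least_squares
from scipy.spatial.transform import Rotation as R
C={"s":(546.732,281.516,211.517,[1379.102,654.699,1125.811],[-2.30300943,0.02167914,2.19115157]),
   "t":(442.548,278.978,213.360,[430.625,7.770,1202.235],[-3.05226911,-0.0164306,-1.55212268])}
def proj(c,P):
    f,cx,cy,o,e=C[c]; q=R.from_euler("xyz",e).inv().apply(np.atleast_2d(P)-o)
    return np.c_[f*q[:,0]/q[:,2]+cx,f*q[:,1]/q[:,2]+cy]
def place(p,M): return R.from_euler("z",p[3]).apply(M)+p[:3]
def fit(p0,obs,free=4):
    def r(p): return np.concatenate([(proj(c,place(p,np.array(m)))-u).ravel() for c,m,u in obs])
    s=least_squares(r,p0,loss="soft_l1"); return s.x,np.abs(r(s.x)).reshape(-1,2)
E
cat > m.py <<'E'
from h import *
jm=[(80,160,12),(80,-90,12),(-90,160,12),(44,53,22),(32,65,22),(-44,65,22),(-44,53,22),(44,123,22),(32,123,22)]
jt=[(251.6,207.6),(337.6,185.6),(265.6,268),(291.2,211.4),(288.4,217.2),(295,244),(299.2,241.8),(266,217.6),(267.4,222)]
js=[(294.4,266.6),(211.6,247.4),(312.2,227.4),(263,247.4),(268,245),(277,228),(274,227),(285.6,252.6),(286.8,249.8)]
mm=[(-21,0,50),(21,0,50),(-32,25,50),(-32,-25,50),(32,-25,50),(32,25,50)]
mt=[(157.86,238.3),(162.7,253.7),(148.3,237.3),(166.9,231.6),(173.6,254.4),(155,260.6)]
ms=[(388.6,262.7),(386.4,274.1)]
ms_c=[(380.3,259.3),(398.3,262.4),(396,279.7),(376.9,276.7)]
np.set_printoptions(precision=2,suppress=True)
for obs in ([("t",jm,jt),("s",jm,js)],[("t",jm,jt)],[("s",jm,js)]):
    p,r=fit([521,-102,0,.29],obs); print("jig",p,"res",r.max(1))
def tri(a,b):
    return least_squares(lambda X:np.r_[proj("t",X)[0]-a,proj("s",X)[0]-b],[450,300,40]).x
H=[[tri(a,b) for b in ms] for a in mt[:2]]; print("holes",np.array(H))
print("corners",np.array([[tri(a,b) for b in ms_c] for a in mt[2:]]))
E
python3 m.py
```

```text
jig [ 515.38 -104.1    -5.71    0.28] res [2.6  0.22 1.92 0.54 0.9  0.21 1.23 0.5  0.77 1.   0.72 0.37 1.3  0.84
 0.66 1.49 0.61 0.39]
jig [ 517.8  -106.59  -29.38    0.27] res [1.13 0.85 0.34 0.26 0.77 0.68 0.43 0.59 0.37]
jig [ 507.69 -107.47  -14.36    0.28] res [0.61 0.55 0.42 0.35 0.29 0.13 0.82 0.22 0.4 ]
holes [[[458.83 299.54  83.65]
  [462.36 304.91  47.59]]

 [[422.82 290.85  47.14]
  [425.31 296.08   8.52]]]
corners [[[470.04 300.62 111.11]
  [458.98 321.93  97.8 ]
  [463.76 331.96  44.11]
  [476.16 308.63  57.5 ]]

 [[473.58 277.78  95.66]
  [462.3  299.26  82.07]
  [466.95 308.83  26.95]
  [479.6  285.28  40.66]]

 [[420.98 264.49  42.58]
  [408.62 286.76  27.6 ]
  [410.82 296.07 -33.46]
  [424.64 271.56 -18.28]]

 [[416.81 288.53  58.87]
  [404.68 310.64  44.19]
  [407.01 320.5  -15.3 ]
  [420.57 296.21  -0.46]]]
```

```bash
cat > m2.py <<'E'
from m import *
print("----")
def fz(model,obs,p0,z):
    def r(p): return np.concatenate([(proj(c,place([p[0],p[1],z,p[2]],np.array(m)))-u).ravel() for c,m,u in obs])
    s=least_squares(r,p0,loss="soft_l1"); return s.x,r(s.x).reshape(-1,2)
for z in (0,-3):
  for n,obs in (("both",[("t",jm,jt),("s",jm,js)]),("top",[("t",jm,jt)]),("scene",[("s",jm,js)]),("top fences",[("t",jm[3:],jt[3:])]),("scene fences",[("s",jm[3:],js[3:])])):
    p,r=fz(jm,obs,[521,-102,.29],z); print(z,n,p,"rms",np.sqrt((r**2).mean()), "seat",place([p[0],p[1],z,p[2]],[0,90,37]))
  msf=[ms[1],ms[0],ms_c[3],ms_c[2],ms_c[1],ms_c[0]]
  # model yaw: hole1 of top is the +x one
  M=[(21,0,50),(-21,0,50),(32,25,50),(32,-25,50),(-32,-25,50),(-32,25,50)]
  for n,obs in (("t",[("t",M,mt)]),("s",[("s",M[:2],msf[:2])])):
    p,r=fz(M,obs,[443,297,.34],z); print(z,"mould",n,p,np.abs(r).max(1))
for a,b,m in zip(jt,js,jm): print(m,tri(a,b))
E
python3 m2.py | sed '1,/----/d'
```

```text
0 both [ 516.29 -102.79    0.27] rms 1.0437227071471153 seat [491.91 -16.16  37.  ]
0 top [ 515.82 -105.64    0.27] rms 0.782289714295822 seat [491.8 -18.9  37. ]
0 scene [518.83 -98.79   0.28] rms 0.4339721638979515 seat [493.78 -12.35  37.  ]
0 top fences [ 514.97 -105.35    0.27] rms 0.44411752452601083 seat [491.06 -18.59  37.  ]
0 scene fences [517.56 -98.79   0.27] rms 0.3412548888815591 seat [493.75 -12.    37.  ]
0 mould t [443.38 294.94   0.33] [0.58 0.34 0.37 0.37 0.44 0.18]
0 mould s [443.85 299.77   0.34] [0.07 0.07]
-3 both [ 515.9  -103.44    0.28] rms 0.890151855356429 seat [491.39 -16.84  34.  ]
-3 top [ 516.07 -105.71    0.27] rms 0.7379884513349181 seat [492.03 -18.98  34.  ]
-3 scene [ 516.51 -100.61    0.28] rms 0.4023680843910487 seat [491.44 -14.17  34.  ]
-3 top fences [ 515.19 -105.43    0.27] rms 0.42187883486337185 seat [491.26 -18.67  34.  ]
-3 scene fences [ 515.21 -100.61    0.27] rms 0.3217327752339979 seat [491.39 -13.82  34.  ]
-3 mould t [443.41 295.68   0.33] [0.58 0.33 0.34 0.39 0.42 0.14]
-3 mould s [441.24 298.78   0.34] [0.05 0.05]
(80, 160, 12) [549.1   68.87   8.79]
(80, -90, 12) [ 617.03 -167.96    4.94]
(-90, 160, 12) [388.9   25.31   7.74]
(44, 53, 22) [541.96 -40.7   14.92]
(32, 65, 22) [526.4  -33.84  15.41]
(-44, 65, 22) [455.09 -53.17  15.54]
(-44, 53, 22) [460.16 -62.78  18.57]
(44, 123, 22) [524.06  26.22  17.5 ]
(32, 123, 22) [512.42  22.17  16.43]
```

```bash
cat > go.py <<'E'
import sys,numpy as np
from cell import ctrl
from scipy.spatial.transform import Rotation as R
def go(P,yaw):
    s=ctrl.read_state(); T=R.from_euler("xyz",s["tool_rot"]); D=R.from_euler("xyz",[np.pi,0,yaw])
    print("t",round(s["clock"],2),"pos",s["eef_pos"].round(1),"rpy",s["tool_rot"].round(3),"F",s["force"].round(1),"w",round(s["width"],1))
    print("travel cm",(T.inv().apply(np.array(P)-s["eef_pos"])/10).round(2),"ang",np.degrees((T.inv()*D).as_rotvec()).round(2))
J0=np.array([517.3,-102.2,0]); JY=.275
def jig(x,y,z): return R.from_euler("z",JY).apply([x,y,z])+J0
if __name__=="__main__":
    a=[float(v) for v in sys.argv[1:]]; go(a[:3],a[3])
E
python3 go.py 443.5 297 150 1.911; python3 go.py 443.5 297 18 1.911
```

```text
t 1.0 pos [187.6 622.4 231.3] rpy [-3.142 -0.     1.278] F [-0.3 -0.4 -0.3] w 85.5
travel cm [-23.76  33.9    8.13] ang [ -0.    -0.   -36.27]
t 1.0 pos [187.6 622.4 231.3] rpy [-3.142 -0.     1.278] F [-0.3 -0.4 -0.3] w 85.5
travel cm [-23.76  33.9   21.33] ang [ -0.    -0.   -36.27]
```

```bash
python3 -m creep '[{"hand":1,"travel":[-4,5.7,0],"angular":[0,0,-6]},{"hand":1,"travel":[-8,11.4,0],"angular":[0,0,-12]},{"hand":1,"travel":[-12,17,0],"angular":[0,0,-18]},{"hand":1,"travel":[-16,22.6,2],"angular":[0,0,-24]},{"hand":1,"travel":[-20,28.3,5],"angular":[0,0,-30]},{"hand":1,"travel":[-23.8,33.9,8.1],"angular":[0,0,-36.3]},{"hand":1,"travel":[-23.8,33.9,8.1],"angular":[0,0,-36.3]},{"hand":1,"travel":[-23.8,33.9,8.1],"angular":[0,0,-36.3]},{"hand":1,"travel":[-23.8,33.9,8.1],"angular":[0,0,-36.3]},{"hand":1,"travel":[-23.8,33.9,8.1],"angular":[0,0,-36.3]},{"hand":1,"travel":[-23.8,33.9,8.1],"angular":[0,0,-36.3]},{"hand":1,"travel":[-23.8,33.9,8.1],"angular":[0,0,-36.3]}]'
python3 go.py 443.5 297 18 1.911
python3 - <<'E'
from cell import ctrl
import cv2
c=[]
for n,(x,y) in (("scene",(340,200)),("top",(110,190))):
    f=ctrl.get_image(n)["frame"][y:y+110,x:x+90,::-1]; c.append(cv2.resize(f,None,fx=4.4,fy=4.4,interpolation=2))
cv2.imwrite("pics/d1.png",cv2.hconcat(c))
E
```

```text
clock: 2.2
eef_pos: [442.8, 298.3, 150.7]
tool_rot: [3.141, -0.001, 1.914]
force: [0.7, 0.6, 0.4]
width: 85.4
t 2.2 pos [442.8 298.3 150.7] rpy [ 3.141e+00 -1.000e-03  1.914e+00] F [0.7 0.6 0.4] w 85.4
travel cm [-1.600e-01  1.000e-02  1.327e+01] ang [ 0.04 -0.08  0.15]
```

View pics/d1.png

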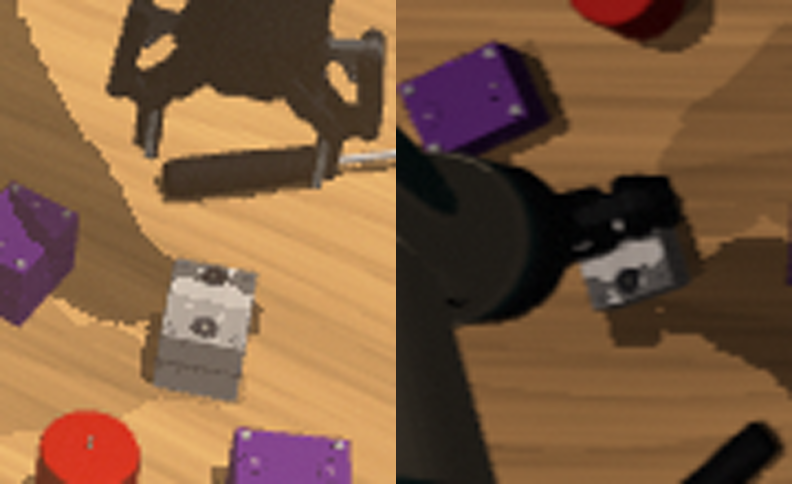

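The scene crop shows the fingers (about px 155,150 and 320,180) straddling the grey mould's y sides, and the top crop agrees. The purple blocks are clear. Descending.

```bash
python3 -m creep '[{"hand":1,"travel":[-0.1,0,4],"angular":[0,0,0]},{"hand":1,"travel":[-0.1,0,8],"angular":[0,0,0]},{"hand":1,"travel":[-0.1,0,11],"angular":[0,0,0]},{"hand":1,"travel":[-0.1,0,13.2],"angular":[0,0,0]},{"hand":1,"travel":[-0.1,0,13.2],"angular":[0,0,0]},{"hand":1,"travel":[-0.1,0,13.2],"angular":[0,0,0]}]'
python3 -m creep '[{"hand":0,"travel":[0,0,0],"angular":[0,0,0]},{"hand":0,"travel":[0,0,0],"angular":[0,0,0]},{"hand":0,"travel":[0,0,0],"angular":[0,0,0]},{"hand":0,"travel":[0,0,0],"angular":[0,0,0]},{"hand":0,"travel":[0,0,0],"angular":[0,0,0]},{"hand":0,"travel":[0,0,0],"angular":[0,0,0]},{"hand":0,"travel":[0,0,0],"angular":[0,0,0]},{"hand":0,"travel":[0,0,0],"angular":[0,0,0]},{"hand":0,"travel":[0,0,0],"angular":[0,0,0]},{"hand":0,"travel":[0,0,0],"angular":[0,0,0]}]'
```

```text
clock: 2.9
eef_pos: [442.8, 298.6, 19.2]
tool_rot: [3.141, -0.001, 1.916]
force: [-0.2, -0.1, -0.0]
width: 85.3
clock: 3.9
eef_pos: [443.7, 298.8, 20.8]
tool_rot: [3.138, -0.002, 1.916]
force: [-0.8, -0.7, 6.7]
width: 49.1
```

```bash
python3 -m creep '[{"hand":0,"travel":[0,0,-1],"angular":[0,0,0]},{"hand":0,"travel":[0,0,-3],"angular":[0,0,0]},{"hand":0,"travel":[0,0,-6],"angular":[0,0,0]},{"hand":0,"travel":[0,0,-9],"angular":[0,0,0]},{"hand":0,"travel":[0,0,-11],"angular":[0,0,0]},{"hand":0,"travel":[0,0,-11],"angular":[0,0,0]},{"hand":0,"travel":[0,0,-11],"angular":[0,0,0]}]'
python3 - <<'E'
from go import *
p=jig(-12,102,0); print(p)
go([p[0],p[1],131],JY+np.pi/2); go([p[0],p[1],45],JY+np.pi/2)
E
```

```text
clock: 4.6
eef_pos: [443.1, 298.2, 130.9]
tool_rot: [3.138, -0.002, 1.915]
force: [-0.5, -0.9, -5.1]
width: 49.0
[478.05311006  -7.29119309   0.        ]
t 4.6 pos [443.1 298.2 130.9] rpy [ 3.138e+00 -2.000e-03  1.915e+00] F [-0.5 -0.9 -5.1] w 49.0
travel cm [-29.93  -7.03  -0.08] ang [ 0.18 -0.1   3.99]
t 4.6 pos [443.1 298.2 130.9] rpy [ 3.138e+00 -2.000e-03  1.915e+00] F [-0.5 -0.9 -5.1] w 49.0
travel cm [-29.94  -7.06   8.52] ang [ 0.18 -0.1   3.99]
```

Payload of about 5 N is held (0.4 kg plus offset). Carrying it over the open corner, clear of the clamp.

```bash
python3 -m creep '[{"hand":0,"travel":[-3,-0.7,0],"angular":[0,0,0.5]},{"hand":0,"travel":[-7,-1.6,0],"angular":[0,0,1]},{"hand":0,"travel":[-11,-2.6,0],"angular":[0,0,1.5]},{"hand":0,"travel":[-15,-3.5,0],"angular":[0,0,2]},{"hand":0,"travel":[-19,-4.5,0],"angular":[0,0,2.5]},{"hand":0,"travel":[-23,-5.4,0],"angular":[0,0,3]},{"hand":0,"travel":[-26,-6.1,0],"angular":[0,0,3.5]},{"hand":0,"travel":[-28.5,-6.7,0],"angular":[0.2,-0.1,4]},{"hand":0,"travel":[-29.9,-7,0],"angular":[0.2,-0.1,4]},{"hand":0,"travel":[-29.9,-7,2],"angular":[0.2,-0.1,4]},{"hand":0,"travel":[-29.9,-7,5],"angular":[0.2,-0.1,4]},{"hand":0,"travel":[-29.9,-7,7],"angular":[0.2,-0.1,4]},{"hand":0,"travel":[-29.9,-7,8],"angular":[0.2,-0.1,4]},{"hand":0,"travel":[-29.9,-7,8],"angular":[0.2,-0.1,4]},{"hand":0,"travel":[-29.9,-7,8],"angular":[0.2,-0.1,4]}]'
python3 - <<'E'
from cell import ctrl
import cv2
c=[]
for n,(x,y) in (("scene",(205,150)),("top",(235,165))):
    f=ctrl.get_image(n)["frame"][y:y+120,x:x+120,::-1]; cv2.imwrite(f"pics/e_{n}.png",f); c.append(cv2.resize(f,None,fx=3.3,fy=4.5 if 0 else 3.3,interpolation=2))
cv2.imwrite("pics/e1.png",cv2.hconcat(c))
E
```

```text
clock: 6.1
eef_pos: [478.4, -6.6, 50.1]
tool_rot: [-3.141, -0.0, 1.846]
force: [-0.4, 0.3, -4.5]
width: 49.1
```

View pics/e1.png

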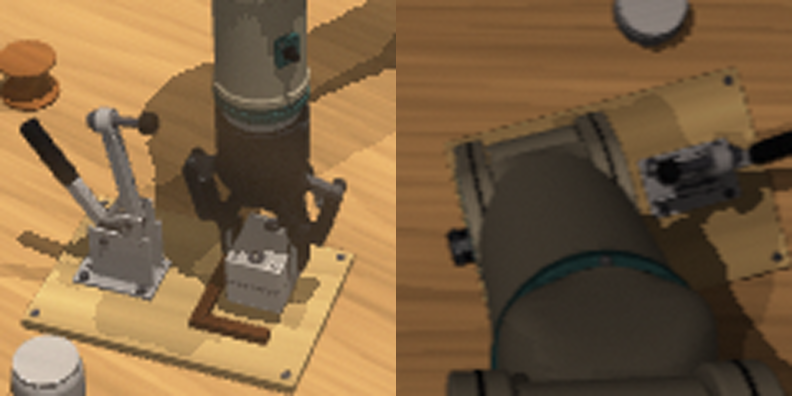

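The scene view shows the mould about 17 mm above the bed, inside the open corner, and the clamp untouched. With this pose tool x is jig y and tool y is jig x. Lowering gently.

```bash
python3 -m creep '[{"hand":0,"travel":[0,0,0.8],"angular":[0,0,0]},{"hand":0,"travel":[0,0,1.3],"angular":[0,0,0]},{"hand":0,"travel":[0,0,1.5],"angular":[0,0,0]},{"hand":0,"travel":[0,0,1.6],"angular":[0,0,0]},{"hand":0,"travel":[0,0,1.6],"angular":[0,0,0]}]'
python3 -m creep '[{"hand":0,"travel":[0,0,0.1],"angular":[0,0,0]},{"hand":0,"travel":[0,0,0.1],"angular":[0,0,0]},{"hand":0,"travel":[0,0,0.1],"angular":[0,0,0]}]'
```

```text
clock: 6.7
eef_pos: [479.0, -6.6, 34.7]
tool_rot: [3.141, 0.0, 1.846]
force: [0.6, -0.1, -4.8]
width: 49.0
clock: 7.0
eef_pos: [479.1, -6.6, 33.8]
tool_rot: [3.141, 0.0, 1.846]
force: [1.0, 0.2, -4.5]
width: 49.0
```

```bash
python3 -m creep '[{"hand":0,"travel":[-0.2,0.2,0.05],"angular":[0,0,0]},{"hand":0,"travel":[-0.4,0.4,0.05],"angular":[0,0,0]},{"hand":0,"travel":[-0.6,0.6,0.05],"angular":[0,0,0]},{"hand":0,"travel":[-0.7,0.7,0.05],"angular":[0,0,0]},{"hand":0,"travel":[-0.7,0.7,0.05],"angular":[0,0,0]}]'
python3 -m creep '[{"hand":0,"travel":[-0.1,0,0],"angular":[0,0,0]},{"hand":0,"travel":[-0.2,0,0],"angular":[0,0,0]},{"hand":0,"travel":[-0.2,0,0],"angular":[0,0,0]}]'
```

```text
clock: 7.5
eef_pos: [488.1, -11.7, 33.3]
tool_rot: [3.14, 0.0, 1.845]
force: [-0.5, 0.4, -4.8]
width: 49.2
clock: 7.8
eef_pos: [488.5, -13.8, 33.3]
tool_rot: [3.14, 0.001, 1.845]
force: [-0.1, 0.7, -5.4]
width: 49.0
```

```bash
for i in 1; do python3 -m creep '[{"hand":0,"travel":[-0.1,0,0],"angular":[0,0,0]},{"hand":0,"travel":[-0.15,0,0],"angular":[0,0,0]},{"hand":0,"travel":[-0.15,0,0],"angular":[0,0,0]}]'; done
python3 -m creep '[{"hand":0,"travel":[-0.1,0,0],"angular":[0,0,0]},{"hand":0,"travel":[-0.1,0,0],"angular":[0,0,0]}]'
python3 -m creep '[{"hand":0,"travel":[-0.1,0,0],"angular":[0,0,0]},{"hand":0,"travel":[-0.1,0,0],"angular":[0,0,0]}]'
```

```text
clock: 8.1
eef_pos: [488.9, -15.4, 33.3]
tool_rot: [3.14, 0.001, 1.845]
force: [-0.0, -0.4, -5.4]
width: 49.0
clock: 8.3
eef_pos: [489.3, -16.5, 33.3]
tool_rot: [3.14, 0.001, 1.845]
force: [0.3, -0.3, -5.0]
width: 49.2
clock: 8.5
eef_pos: [489.5, -17.5, 33.3]
tool_rot: [3.14, 0.001, 1.845]
force: [-0.1, -0.6, -5.7]
width: 48.9
```

```bash
python3 -m creep '[{"hand":0,"travel":[-0.1,0,0],"angular":[0,0,0]},{"hand":0,"travel":[-0.1,0,0],"angular":[0,0,0]}]'
python3 -m creep '[{"hand":0,"travel":[-0.1,0,0],"angular":[0,0,0]},{"hand":0,"travel":[-0.1,0,0],"angular":[0,0,0]}]'
```

```text
clock: 8.7
eef_pos: [489.5, -17.6, 33.3]
tool_rot: [3.141, -0.0, 1.846]
force: [-0.8, 2.8, -3.5]
width: 49.1
clock: 8.9
eef_pos: [489.5, -17.7, 33.3]
tool_rot: [3.141, -0.001, 1.847]
force: [-3.0, 5.2, -3.4]
width: 49.1
```

```bash
python3 -m creep '[{"hand":0,"travel":[0,0.1,0],"angular":[0,0,0]},{"hand":0,"travel":[0,0.1,0],"angular":[0,0,0]}]'
python3 -m creep '[{"hand":0,"travel":[0,0.1,0],"angular":[0,0,0]},{"hand":0,"travel":[0,0.1,0],"angular":[0,0,0]}]'
```

```text
clock: 9.1
eef_pos: [490.0, -17.5, 33.2]
tool_rot: [-3.141, -0.001, 1.847]
force: [-2.4, 3.3, -3.7]
width: 48.8
clock: 9.3
eef_pos: [490.4, -17.4, 33.0]
tool_rot: [-3.14, -0.002, 1.847]
force: [-3.2, 3.2, -3.4]
width: 48.8
```

```bash
python3 -m creep '[{"hand":0,"travel":[-0.03,0.1,0],"angular":[0,0,0]},{"hand":0,"travel":[-0.03,0.2,0],"angular":[0,0,0]}]'
python3 -m creep '[{"hand":0,"travel":[-0.03,0.1,0],"angular":[0,0,0]},{"hand":0,"travel":[-0.03,0.15,0],"angular":[0,0,0]}]'
python3 -m creep '[{"hand":0,"travel":[-0.03,0.1,0],"angular":[0,0,0]},{"hand":0,"travel":[-0.03,0.15,0],"angular":[0,0,0]}]'
```

```text
clock: 9.5
eef_pos: [490.5, -17.4, 33.1]
tool_rot: [-3.136, -0.002, 1.846]
force: [-7.8, 3.4, 2.2]
width: 48.7
clock: 9.7
eef_pos: [490.5, -17.4, 33.1]
tool_rot: [-3.133, -0.002, 1.846]
force: [-6.6, 2.9, 2.0]
width: 48.9
clock: 9.9
eef_pos: [490.6, -17.3, 33.2]
tool_rot: [-3.131, -0.003, 1.846]
force: [-5.9, 1.9, 2.0]
width: 49.1
```

```bash
python3 -m creep '[{"hand":0,"travel":[-0.1,0.15,0],"angular":[0,0,0]},{"hand":0,"travel":[-0.2,0.2,0],"angular":[0,0,0]},{"hand":0,"travel":[-0.2,0.2,0],"angular":[0,0,0]}]'
python3 -m creep '[{"hand":0,"travel":[-0.2,0.2,0.05],"angular":[0,0,0]},{"hand":0,"travel":[-0.2,0.2,0.05],"angular":[0,0,0]},{"hand":0,"travel":[-0.2,0.2,0.05],"angular":[0,0,0]},{"hand":0,"travel":[-0.2,0.2,0.05],"angular":[0,0,0]}]'; python3 go.py 490 -17 33 1.846
```

```text
clock: 10.2
eef_pos: [490.7, -17.4, 33.3]
tool_rot: [-3.127, -0.005, 1.847]
force: [-7.2, 7.1, 3.6]
width: 49.4
clock: 10.6
eef_pos: [490.7, -17.5, 33.4]
tool_rot: [-3.123, -0.007, 1.848]
force: [-9.2, 6.1, 7.9]
width: 49.1
t 10.6 pos [490.7 -17.5  33.4] rpy [-3.123 -0.007  1.848] F [-9.2  6.1  7.9] w 49.1
travel cm [ 0.07 -0.05  0.04] ang [-1.06 -0.39  0.14]
```

```bash
python3 -m creep '[{"hand":0,"travel":[-0.15,0.15,0],"angular":[-0.5,-0.2,0]},{"hand":0,"travel":[-0.15,0.15,-0.02],"angular":[-1,-0.4,0]},{"hand":0,"travel":[-0.15,0.2,-0.02],"angular":[-1.1,-0.4,0]}]'
python3 -m creep '[{"hand":0,"travel":[-0.2,0.25,0],"angular":[-0.3,-0.2,0]},{"hand":0,"travel":[-0.2,0.25,0],"angular":[-0.6,-0.3,0]},{"hand":0,"travel":[-0.2,0.25,0],"angular":[-0.6,-0.3,0]}]'; python3 go.py 490 -17 33 1.846
```

```text
clock: 10.9
eef_pos: [490.9, -17.4, 33.2]
tool_rot: [-3.139, -0.002, 1.849]
force: [-5.5, 5.8, -2.1]
width: 49.1
clock: 11.2
eef_pos: [491.2, -17.2, 32.9]
tool_rot: [3.138, 0.001, 1.85]
force: [-5.6, 5.4, -2.5]
width: 49.3
t 11.2 pos [491.2 -17.2  32.9] rpy [3.138e+00 1.000e-03 1.850e+00] F [-5.6  5.4 -2.5] w 49.3
travel cm [ 0.06 -0.11 -0.01] ang [0.21 0.07 0.25]
```

```bash
python3 -m creep '[{"hand":0,"travel":[-0.2,0.3,0],"angular":[0,0,0]},{"hand":0,"travel":[-0.2,0.4,0],"angular":[0,0,0]},{"hand":0,"travel":[-0.2,0.4,0],"angular":[0,0,0]},{"hand":0,"travel":[-0.2,0.4,0],"angular":[0,0,0]}]'; python3 go.py 490 -17 33 1.846
```

```text
clock: 11.6
eef_pos: [491.2, -17.3, 32.9]
tool_rot: [-3.138, -0.001, 1.85]
force: [-9.3, 5.0, 5.6]
width: 49.3
t 11.6 pos [491.2 -17.3  32.9] rpy [-3.138e+00 -1.000e-03  1.850e+00] F [-9.3  5.   5.6] w 49.3
travel cm [ 0.06 -0.11 -0.01] ang [-0.22 -0.06  0.25]
```

```bash
python3 -m creep '[{"hand":0,"travel":[-0.1,0.15,0],"angular":[0,0,0]},{"hand":1,"travel":[-0.05,0.05,0],"angular":[0,0,0]},{"hand":1,"travel":[0,0,0],"angular":[0,0,0]},{"hand":1,"travel":[0,0,0],"angular":[0,0,0]},{"hand":1,"travel":[0,0,0],"angular":[0,0,0]},{"hand":1,"travel":[0,0,0],"angular":[0,0,0]},{"hand":1,"travel":[0,0,0],"angular":[0,0,0]},{"hand":1,"travel":[0,0,0],"angular":[0,0,0]}]'
python3 -m creep '[{"hand":1,"travel":[0.2,0,-1],"angular":[0,0,0]},{"hand":1,"travel":[0.4,0,-3],"angular":[0,0,0]},{"hand":1,"travel":[0.4,0,-6],"angular":[0,0,0]},{"hand":1,"travel":[0.4,0,-9],"angular":[0,0,0]},{"hand":1,"travel":[3,-1,-12],"angular":[0,0,0]},{"hand":1,"travel":[7,-3,-14],"angular":[0,0,0]},{"hand":1,"travel":[11,-6,-17],"angular":[0,0,0]},{"hand":1,"travel":[14,-9,-20],"angular":[0,0,0]},{"hand":1,"travel":[14,-9,-20],"angular":[0,0,0]}]'
python3 - <<'E'
from cell import ctrl
import cv2
c=[]
for n,(x,y) in (("scene",(208,165)),("top",(240,170))):
    f=ctrl.get_image(n)["frame"][:,:,::-1]; cv2.imwrite(f"pics/f_{n}.png",f); c.append(cv2.resize(f[y:y+105,x:x+105],None,fx=3.8,fy=3.8,interpolation=2))
    for t in ("mould_center","seat","handle_grip"): print(n,t,[(r["at"],r["confidence"]) for r in ctrl.spot_point(n,t)][:3])
cv2.imwrite("pics/f1.png",cv2.hconcat(c))
E
```

```text
clock: 12.4
eef_pos: [491.3, -17.3, 32.9]
tool_rot: [-3.138, -0.001, 1.85]
force: [-0.2, 0.5, -0.2]
width: 85.5
clock: 13.3
eef_pos: [364.0, 94.6, 236.0]
tool_rot: [-3.14, -0.001, 1.856]
force: [1.1, -0.8, -0.5]
width: 85.6
scene mould_center [([461.0, 170.3, 23.5], 0.86), ([527.8, 392.7, 27.6], 0.83), ([492.1, -19.7, 36.9], 0.72)]
scene seat [([494.2, -15.6, 31.4], 0.6)]
scene handle_grip [([545.4, -192.5, 144.2], 0.79)]
top mould_center [([455.2, 173.6, 25.8], 0.88), ([490.6, -21.4, 35.6], 0.8), ([532.5, 390.6, 25.3], 0.57)]
top seat [([492.5, -13.8, 37.0], 0.95), ([662.3, -95.6, -1.6], 0.57), ([490.7, -17.7, 10.8], 0.3)]
top handle_grip [([753.0, 172.6, 0.4], 0.74), ([488.9, -17.2, 35.0], 0.7), ([544.6, -187.8, 148.2], 0.55)]
```

View pics/f1.png

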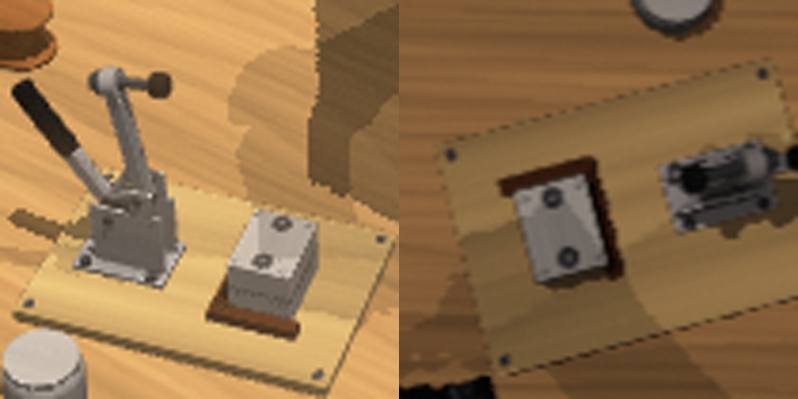

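The mould stands upright in the corner (top ≈ crop 560,228; scene ≈ 272,262) and the clamp is still open. Zooming to check it is fully home.

```bash
python3 - <<'E'
import cv2
c=[]
for n,(x,y) in (("scene",(258,215)),("top",(262,205))):
    f=cv2.imread(f"pics/f_{n}.png")[y:y+44,x:x+44]; s=9; f=cv2.resize(f,None,fx=s,fy=s,interpolation=cv2.INTER_CUBIC)
    for i in range(0,44,4):
        cv2.putText(f,str(x+i),(i*s,9),0,.32,(255,255,0),1); cv2.putText(f,str(y+i),(0,i*s+4),0,.32,(255,255,0),1)
    c.append(f)
cv2.imwrite("pics/g1.png",cv2.hconcat(c))
E
```

```text
(no output)
```

View pics/g1.png

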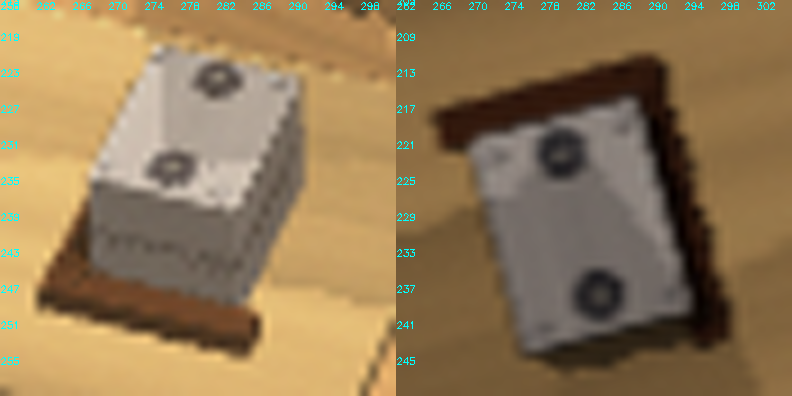

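```bash
cat > chk.py <<'E'
from h import *
np.set_printoptions(precision=2,suppress=True)
def fz(obs,p0):
    r=lambda p: np.concatenate([(proj(c,place([p[0],p[1],0,p[2]],np.array(m)))-u).ravel() for c,m,u in obs])
    s=least_squares(r,p0); return s.x,r(s.x)
T=[(80,160,12),(80,-90,12),(-90,160,12)]
F=[(44,123,22),(32,123,22),(-44,53,22),(44,53,22)]
o=np.array([-.4,-.4])
J={"t":[("t",T,np.array([(251.6,207.6),(337.6,185.6),(265.6,268)])+o),("t",F,[(265.8,217.1),(267,221.2),(298.4,241.2),(290.9,211.2)])],
   "s":[("s",T,np.array([(294.4,266.6),(211.6,247.4),(312.2,227.4)])+o),("s",[F[3],F[0],F[1]],[(262,246.6),(285.3,251.8),(286.4,249.9)])]}
H={"t":[(279.9,221.7),(284.2,237.3)],"s":[(276.6,233.2),(281.7,223.4)]}
for c in "ts":
    j,r=fz(J[c],[517,-102,.275]); j2,_=fz(J[c][1:],[517,-102,.275])
    m,_=fz([(c,[(21,0,62),(-21,0,62)],H[c])],[490,-17,.27])
    for q in (j,j2):
        d=R.from_euler("z",-q[2]).apply([m[0]-q[0],m[1]-q[1],0])
        print(c,"jig",q,"mould",m,"in jig",d[:2],"dyaw",m[2]-q[2],"res",np.abs(r).max())
E
python3 chk.py
```

```text
t jig [ 517.64 -104.83    0.27] mould [491.5  -17.75   0.29] in jig [-2.06 90.9 ] dyaw 0.017977432979070118 res 1.9038790766680904
t jig [ 516.93 -104.11    0.27] mould [491.5  -17.75   0.29] in jig [-1.56 90.01] dyaw 0.01799506125757172 res 1.9038790766680904
s jig [ 518.5  -101.39    0.29] mould [490.41 -16.67   0.27] in jig [-3.07 89.19] dyaw -0.010842447766591268 res 0.7841272346362871
s jig [ 517.02 -101.59    0.27] mould [490.41 -16.67   0.27] in jig [-2.84 88.94] dyaw 0.003165227722125852 res 0.7841272346362871
```

Jig y reads home (89–91 mm), but jig x reads 1.5–3 mm short. The x force I felt may have been partly friction, so I'll regrip, lift slightly off the bed and find the short fence without that friction.

```bash
python3 go.py 491.3 -17.3 110 1.850;  python3 go.py 491.3 -17.3 33 1.850
```

```text
t 13.7 pos [367.4  91.7 232.6] rpy [-3.136e+00 -1.000e-03  1.849e+00] F [-0.   0.5  0.2] w 85.5
travel cm [-13.89   8.99  12.2 ] ang [-0.3  -0.06 -0.09]
t 13.7 pos [367.4  91.7 232.6] rpy [-3.136e+00 -1.000e-03  1.849e+00] F [-0.   0.5  0.2] w 85.5
travel cm [-13.9    9.03  19.9 ] ang [-0.3  -0.06 -0.09]
```

```bash
python3 -m creep '[{"hand":1,"travel":[-3,2,2],"angular":[-0.3,0,0]},{"hand":1,"travel":[-6,4,5],"angular":[-0.3,0,0]},{"hand":1,"travel":[-9,6,8],"angular":[-0.3,0,0]},{"hand":1,"travel":[-12,8,11],"angular":[-0.3,0,0]},{"hand":1,"travel":[-13.9,9,12],"angular":[-0.3,0,0]},{"hand":1,"travel":[-13.9,9,12],"angular":[-0.3,0,0]},{"hand":1,"travel":[-13.9,9,12],"angular":[-0.3,0,0]},{"hand":1,"travel":[-13.9,9,15],"angular":[-0.3,0,0]},{"hand":1,"travel":[-13.9,9,18],"angular":[-0.3,0,0]},{"hand":1,"travel":[-13.9,9,19.8],"angular":[-0.3,0,0]},{"hand":1,"travel":[-13.9,9,19.8],"angular":[-0.3,0,0]},{"hand":1,"travel":[-13.9,9,19.8],"angular":[-0.3,0,0]}]'; python3 go.py 491.3 -17.3 33 1.850
```

```text
clock: 14.9
eef_pos: [490.8, -16.5, 34.9]
tool_rot: [3.141, -0.001, 1.85]
force: [0.3, -0.1, -0.0]
width: 85.3
t 14.9 pos [490.8 -16.5  34.9] rpy [ 3.141e+00 -1.000e-03  1.850e+00] F [ 0.3 -0.1 -0. ] w 85.3
travel cm [-0.09  0.02  0.19] ang [ 0.02 -0.08 -0.  ]
```

Now grip, lift a little and move off the long fence, then feel for the short fence.

```bash
python3 -m creep '[{"hand":1,"travel":[-0.05,0,0.1],"angular":[0,0,0]},{"hand":0,"travel":[-0.05,0,0.1],"angular":[0,0,0]},{"hand":0,"travel":[-0.05,0,0.1],"angular":[0,0,0]},{"hand":0,"travel":[-0.05,0,0.1],"angular":[0,0,0]},{"hand":0,"travel":[-0.05,0,0.1],"angular":[0,0,0]},{"hand":0,"travel":[-0.05,0,0.1],"angular":[0,0,0]},{"hand":0,"travel":[-0.05,0,0.1],"angular":[0,0,0]},{"hand":0,"travel":[-0.05,0,0.1],"angular":[0,0,0]},{"hand":0,"travel":[-0.05,0,0.1],"angular":[0,0,0]}]'
python3 -m creep '[{"hand":0,"travel":[0.1,0,-0.1],"angular":[0,0,0]},{"hand":0,"travel":[0.2,0,-0.15],"angular":[0,0,0]},{"hand":0,"travel":[0.2,0,-0.15],"angular":[0,0,0]},{"hand":0,"travel":[0.2,0,-0.15],"angular":[0,0,0]}]'
python3 -m creep '[{"hand":0,"travel":[0,0.1,0],"angular":[0,0,0]},{"hand":0,"travel":[0,0.1,0],"angular":[0,0,0]}]'
```

```text
clock: 15.8
eef_pos: [491.4, -17.1, 34.8]
tool_rot: [3.14, -0.001, 1.85]
force: [-0.7, -0.5, 7.7]
width: 49.0
clock: 16.2
eef_pos: [490.5, -15.1, 36.0]
tool_rot: [3.141, -0.001, 1.85]
force: [-0.7, 0.0, -4.6]
width: 49.0
clock: 16.4
eef_pos: [491.5, -14.8, 35.8]
tool_rot: [3.141, -0.001, 1.85]
force: [-0.1, 0.8, -4.7]
width: 49.3
```

```bash
python3 -m creep '[{"hand":0,"travel":[0,0.1,0],"angular":[0,0,0]},{"hand":0,"travel":[0,0.1,0],"angular":[0,0,0]}]'
python3 -m creep '[{"hand":0,"travel":[0,0.1,0],"angular":[0,0,0]},{"hand":0,"travel":[0,0.1,0],"angular":[0,0,0]}]'
python3 -m creep '[{"hand":0,"travel":[0,0.1,0],"angular":[0,0,0]},{"hand":0,"travel":[0,0.1,0],"angular":[0,0,0]}]'
```

```text
clock: 16.6
eef_pos: [492.6, -14.5, 35.8]
tool_rot: [3.141, -0.001, 1.85]
force: [0.1, 0.5, -5.4]
width: 48.9
clock: 16.8
eef_pos: [492.8, -14.5, 35.6]
tool_rot: [-3.14, -0.001, 1.85]
force: [-1.9, 0.0, -3.8]
width: 48.9
clock: 17.0
eef_pos: [492.8, -14.4, 35.5]
tool_rot: [-3.139, -0.001, 1.85]
force: [-2.1, -1.3, -3.7]
width: 49.2
```

Found the short fence about 2 mm beyond where the mould had been, so the zoom check was right. Pressing into both now, off the bed.

```bash
python3 -m creep '[{"hand":0,"travel":[-0.1,0.1,0],"angular":[0,0,0]},{"hand":0,"travel":[-0.2,0.15,0],"angular":[0,0,0]},{"hand":0,"travel":[-0.3,0.2,0],"angular":[0,0,0]},{"hand":0,"travel":[-0.3,0.2,0],"angular":[0,0,0]}]'
python3 -m creep '[{"hand":0,"travel":[-0.1,0.2,0],"angular":[0,0,0]},{"hand":0,"travel":[-0.1,0.2,0],"angular":[0,0,0]},{"hand":0,"travel":[-0.1,0.2,0],"angular":[0,0,0]}]';python3 go.py 491.3 -17.3 33 1.850
```

```text
clock: 17.4
eef_pos: [493.3, -16.0, 35.2]
tool_rot: [-3.135, -0.003, 1.851]
force: [-6.0, 2.3, -2.4]
width: 48.9
clock: 17.7
eef_pos: [493.3, -16.0, 35.2]
tool_rot: [-3.131, -0.004, 1.851]
force: [-6.5, 1.4, 2.1]
width: 48.8
t 17.7 pos [493.3 -16.   35.2] rpy [-3.131 -0.004  1.851] F [-6.5  1.4  2.1] w 48.8
travel cm [-0.07 -0.23  0.22] ang [-0.62 -0.25  0.07]
```

```bash
python3 -m creep '[{"hand":0,"travel":[-0.2,0.05,0],"angular":[-0.3,-0.1,0]},{"hand":0,"travel":[-0.35,0.1,0],"angular":[-0.6,-0.2,0]},{"hand":0,"travel":[-0.35,0.15,0],"angular":[-0.6,-0.2,0]},{"hand":0,"travel":[-0.35,0.15,0],"angular":[-0.6,-0.2,0]}]'
python3 -m creep '[{"hand":0,"travel":[-0.35,0.2,0],"angular":[0,0,0]},{"hand":0,"travel":[-0.35,0.2,0],"angular":[0,0,0]},{"hand":0,"travel":[-0.35,0.2,0],"angular":[0,0,0]},{"hand":0,"travel":[-0.35,0.2,0],"angular":[0,0,0]}]';python3 go.py 491.3 -17.3 33 1.850
```

```text
clock: 18.1
eef_pos: [493.5, -16.7, 35.1]
tool_rot: [-3.138, -0.004, 1.853]
force: [-7.3, 6.3, 1.7]
width: 48.9
clock: 18.5
eef_pos: [493.5, -16.8, 35.2]
tool_rot: [-3.134, -0.008, 1.853]
force: [-8.8, 6.3, 4.1]
width: 49.1
t 18.5 pos [493.5 -16.8  35.2] rpy [-3.134 -0.008  1.853] F [-8.8  6.3  4.1] w 49.1
travel cm [ 0.01 -0.23  0.22] ang [-0.44 -0.46  0.19]
```

```bash
python3 -m creep '[{"hand":0,"travel":[-0.3,0.25,0.03],"angular":[-0.4,-0.4,0]},{"hand":0,"travel":[-0.3,0.35,0.03],"angular":[-0.4,-0.4,0]},{"hand":0,"travel":[-0.3,0.4,0.03],"angular":[-0.4,-0.4,0]},{"hand":0,"travel":[-0.3,0.4,0.03],"angular":[-0.4,-0.4,0]},{"hand":0,"travel":[-0.3,0.4,0.03],"angular":[-0.4,-0.4,0]}]';python3 go.py 491.3 -17.3 33 1.850
```

```text
clock: 19.0
eef_pos: [493.5, -16.7, 35.1]
tool_rot: [-3.133, -0.005, 1.853]
force: [-12.4, 4.5, 9.4]
width: 48.7
t 19.0 pos [493.5 -16.7  35.1] rpy [-3.133 -0.005  1.853] F [-12.4   4.5   9.4] w 48.7
travel cm [ 0.   -0.23  0.21] ang [-0.48 -0.27  0.19]
```

```bash
python3 -m creep '[{"hand":0,"travel":[-0.2,0.2,0.03],"angular":[-0.5,-0.3,0]},{"hand":0,"travel":[-0.15,0.15,0.03],"angular":[-0.5,-0.3,0]},{"hand":1,"travel":[-0.05,0.1,0.03],"angular":[-0.5,-0.3,0]},{"hand":1,"travel":[0,0,0],"angular":[-0.5,-0.3,0]},{"hand":1,"travel":[0,0,0],"angular":[-0.5,-0.3,0]},{"hand":1,"travel":[0,0,0],"angular":[-0.5,-0.3,0]},{"hand":1,"travel":[0,0,0],"angular":[-0.5,-0.3,0]},{"hand":1,"travel":[0,0,0],"angular":[-0.5,-0.3,0]}]'
python3 -m creep '[{"hand":1,"travel":[0,0,-1],"angular":[0,0,0]},{"hand":1,"travel":[0,0,-3],"angular":[0,0,0]},{"hand":1,"travel":[0,0,-6],"angular":[0,0,0]},{"hand":1,"travel":[0.4,0,-9],"angular":[0,0,0]},{"hand":1,"travel":[3,-1,-12],"angular":[0,0,0]},{"hand":1,"travel":[7,-3,-14],"angular":[0,0,0]},{"hand":1,"travel":[11,-6,-17],"angular":[0,0,0]},{"hand":1,"travel":[14,-9,-20],"angular":[0,0,0]},{"hand":1,"travel":[14,-9,-20],"angular":[0,0,0]}]'
python3 - <<'E'
from cell import ctrl
import cv2
c=[]
for n,(x,y) in (("scene",(258,215)),("top",(262,205))):
    f=ctrl.get_image(n)["frame"][:,:,::-1]; cv2.imwrite(f"pics/k_{n}.png",f); f=f[y:y+44,x:x+44]; s=9; f=cv2.resize(f,None,fx=s,fy=s,interpolation=cv2.INTER_CUBIC)
    c.append(f)
    print(n,[(r["at"],r["confidence"]) for r in ctrl.spot_point(n,"mould_center")][:3])
cv2.imwrite("pics/k1.png",cv2.hconcat(c))
E
```

```text
clock: 19.8
eef_pos: [493.8, -16.8, 35.1]
tool_rot: [3.141, 0.001, 1.853]
force: [0.1, 0.7, 0.7]
width: 85.2
clock: 20.7
eef_pos: [365.3, 94.8, 237.6]
tool_rot: [3.138, 0.001, 1.858]
force: [-0.0, 0.3, -0.6]
width: 85.4
scene [([528.2, 390.1, 25.7], 0.9), ([520.1, -103.6, 3.8], 0.7), ([493.7, -15.5, 35.8], 0.67)]
top [([453.8, 170.2, 27.6], 0.73), ([531.7, 390.5, 25.4], 0.64), ([594.0, -385.6, 1.1], 0.29)]
```

View pics/k1.png

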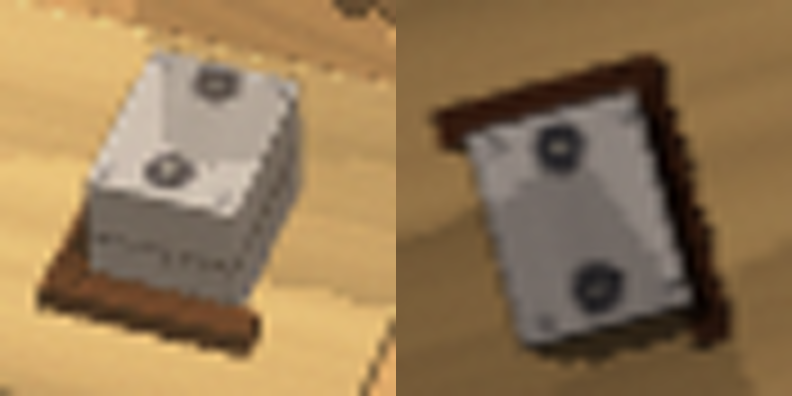

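The mould moved about 2 mm up to the short fence and is now flush on both sides (top crop: edges touch the fences at 640,95 to 690,295). Now the handle. I'll turn the tool 90° so its knuckles lie along jig x.

```bash
cat > hp.py <<'E'
from go import *
import go as G
G.J0=np.array([517.8,-103.3,0]); G.JY=.28
def hp(deg,r=98,w=11,gap=0):
    t=np.radians(deg); return G.jig(0,-35-r*np.cos(t)+9*np.sin(t)+w, 62+r*np.sin(t)+9*np.cos(t)+gap)
E
python3 - <<'E'
from hp import *
s=ctrl.read_state(); print(s["qpos"].round(2))
for d in (56,45,35,25,15,5,0): print(d,hp(d).round(1))
p=hp(56,gap=12); print(p); go([p[0],p[1],280],.28); go([p[0],p[1],280],.28+np.pi)
E
```

```text
[-0.13  0.25 -0.24  2.2   0.09  0.7   1.42]
56 [ 537.5 -171.9  148.3]
45 [ 541.8 -186.8  137.7]
35 [ 545.2 -198.6  125.6]
25 [ 547.9 -208.1  111.6]
15 [ 549.9 -215.1   96.1]
5 [ 551.2 -219.4   79.5]
0 [ 551.5 -220.5   71. ]
[ 537.51509214 -171.86127824  160.27841824]
t 20.9 pos [369.2  92.2 235. ] rpy [3.139e+00 1.000e-03 1.852e+00] F [ 0.1 -0.2  0.1] w 85.7
travel cm [-30.04   8.85  -4.45] ang [ 1.500e-01 -4.000e-02  9.009e+01]
t 20.9 pos [369.2  92.2 235. ] rpy [3.139e+00 1.000e-03 1.852e+00] F [ 0.1 -0.2  0.1] w 85.7
travel cm [-30.04   8.85  -4.45] ang [ 4.000e-02  1.500e-01 -8.991e+01]
```

```bash
python3 -m creep '[{"hand":0,"travel":[0,0,-3],"angular":[0,0,8]},{"hand":0,"travel":[0,0,-5],"angular":[0,0,16]},{"hand":0,"travel":[-2,0.5,-5],"angular":[0,0,24]},{"hand":0,"travel":[-5,1.4,-5],"angular":[0,0,32]},{"hand":0,"travel":[-8,2.3,-5],"angular":[0,0,40]},{"hand":0,"travel":[-11,3.2,-5],"angular":[0,0,48]},{"hand":0,"travel":[-14,4.1,-5],"angular":[0,0,56]},{"hand":0,"travel":[-17,5,-5],"angular":[0,0,64]},{"hand":0,"travel":[-20,5.9,-5],"angular":[0,0,72]},{"hand":0,"travel":[-23,6.8,-5],"angular":[0,0,80]},{"hand":0,"travel":[-26,7.7,-5],"angular":[0,0,86]},{"hand":0,"travel":[-29,8.5,-5],"angular":[0,0,90]},{"hand":0,"travel":[-30,8.8,-5],"angular":[0.2,0,90]},{"hand":0,"travel":[-30,8.8,-5],"angular":[0.2,0,90]},{"hand":0,"travel":[-30,8.8,-5],"angular":[0.2,0,90]},{"hand":0,"travel":[-30,8.8,-5],"angular":[0.2,0,90]}]'
python3 - <<'E'
from hp import *
go(hp(56,gap=12),.28)
E
```

```text
clock: 22.5
eef_pos: [536.3, -170.2, 285.2]
tool_rot: [-3.139, 0.001, 0.283]
force: [-0.3, 0.4, 0.4]
width: 0.0
t 22.5 pos [ 536.3 -170.2  285.2] rpy [-3.139e+00  1.000e-03  2.830e-01] F [-0.3  0.4  0.4] w 0.0
travel cm [ 0.08  0.22 12.49] ang [-0.14  0.05  0.2 ]
```

```bash
python3 -m creep '[{"hand":0,"travel":[0.1,0.2,4],"angular":[0,0,0]},{"hand":0,"travel":[0.1,0.2,8],"angular":[0,0,0]},{"hand":0,"travel":[0.1,0.2,11],"angular":[0,0,0]},{"hand":0,"travel":[0.1,0.2,12.5],"angular":[0,0,0]},{"hand":0,"travel":[0.1,0.2,12.5],"angular":[0,0,0]},{"hand":0,"travel":[0.1,0.2,12.5],"angular":[0,0,0]}]'
python3 - <<'E'
from cell import ctrl
import cv2
c=[]
for n,(x,y) in (("scene",(190,130)),("top",(270,160))):
    f=ctrl.get_image(n)["frame"][:,:,::-1]; c.append(cv2.resize(f[y:y+120,x:x+100],None,fx=4,fy=4,interpolation=2))
cv2.imwrite("pics/l1.png",cv2.hconcat(c))
E
python3 go.py 537 -172 150 .28
```

```text
clock: 23.1
eef_pos: [537.9, -170.9, 160.9]
tool_rot: [-3.139, 0.0, 0.285]
force: [0.1, -0.3, 0.8]
width: -0.2
t 23.2 pos [ 538.6 -171.5  161.6] rpy [-3.14e+00 -1.00e-03  2.84e-01] F [-0.2 -0.4  0.3] w 0.3
travel cm [-0.17  0.01  1.16] ang [-0.07 -0.08  0.24]
```

View pics/l1.png

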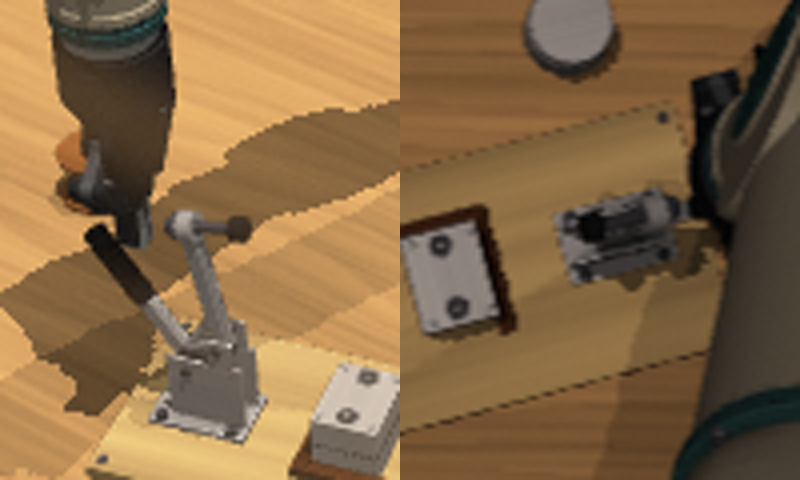

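The fingertips stand just above the grip's inner side (scene crop 135,240) and clear of the clamp arm. Descending to contact.

```bash
python3 -m creep '[{"hand":0,"travel":[-0.1,0,0.5],"angular":[0,0,0]},{"hand":0,"travel":[-0.1,0.05,0.9],"angular":[0,0,0]},{"hand":0,"travel":[-0.1,0.1,1.2],"angular":[0,0,0]},{"hand":0,"travel":[-0.1,0.15,1.4],"angular":[0,0,0]},{"hand":0,"travel":[-0.1,0.15,1.4],"angular":[0,0,0]}]'
python3 - <<'E'
from hp import *
for d in (45,35,25): go(hp(d),.28)
E
```

```text
clock: 23.7
eef_pos: [537.9, -173.1, 147.3]
tool_rot: [-3.14, -0.001, 0.284]
force: [-0.3, 0.7, -0.3]
width: -0.2
t 23.7 pos [ 537.9 -173.1  147.3] rpy [-3.14e+00 -1.00e-03  2.84e-01] F [-0.3  0.7 -0.3] w -0.2
travel cm [-0.01  1.43  0.97] ang [-0.1  -0.06  0.23]
t 23.7 pos [ 537.9 -173.1  147.3] rpy [-3.14e+00 -1.00e-03  2.84e-01] F [-0.3  0.7 -0.3] w -0.2
travel cm [-0.02  2.65  2.17] ang [-0.1  -0.06  0.23]
t 23.7 pos [ 537.9 -173.1  147.3] rpy [-3.14e+00 -1.00e-03  2.84e-01] F [-0.3  0.7 -0.3] w -0.2
travel cm [-0.02  3.64  3.57] ang [-0.1  -0.06  0.23]
```

Following the arc to 45°, then 35°, watching the force.

```bash
python3 -m creep '[{"hand":0,"travel":[0,0.2,0.4],"angular":[0,0,0]},{"hand":0,"travel":[0,0.5,0.6],"angular":[0,0,0]},{"hand":0,"travel":[0,0.8,0.8],"angular":[0,0,0]},{"hand":0,"travel":[0,1.1,0.9],"angular":[0,0,0]},{"hand":0,"travel":[0,1.4,1],"angular":[0,0,0]},{"hand":0,"travel":[0,1.4,1],"angular":[0,0,0]}]'
python3 -m creep '[{"hand":0,"travel":[0,0.3,0.3],"angular":[0,0,0]},{"hand":0,"travel":[0,0.6,0.6],"angular":[0,0,0]},{"hand":0,"travel":[0,0.9,0.9],"angular":[0,0,0]},{"hand":0,"travel":[0,1.2,1.2],"angular":[0,0,0]},{"hand":0,"travel":[0,1.2,1.2],"angular":[0,0,0]}]'
python3 - <<'E'
from hp import *
for d in (25,15,10,5): go(hp(d),.28)
print([(r["at"],r["confidence"]) for n in ("scene","top") for _ in [ctrl.get_image(n)] for r in ctrl.spot_point(n,"handle_grip")])
E
```

```text
clock: 24.3
eef_pos: [541.5, -186.6, 136.8]
tool_rot: [-3.139, -0.0, 0.284]
force: [-0.9, 2.0, 0.7]
width: 0.1
clock: 24.8
eef_pos: [545.0, -199.1, 124.4]
tool_rot: [-3.14, -0.0, 0.283]
force: [0.6, 0.6, -0.1]
width: 0.0
t 24.8 pos [ 545.  -199.1  124.4] rpy [-3.14  -0.     0.283] F [ 0.6  0.6 -0.1] w 0.0
travel cm [0.03 0.95 1.28] ang [-0.08 -0.01  0.18]
t 24.8 pos [ 545.  -199.1  124.4] rpy [-3.14  -0.     0.283] F [ 0.6  0.6 -0.1] w 0.0
travel cm [0.03 1.68 2.83] ang [-0.08 -0.01  0.18]
t 24.8 pos [ 545.  -199.1  124.4] rpy [-3.14  -0.     0.283] F [ 0.6  0.6 -0.1] w 0.0
travel cm [0.03 1.94 3.65] ang [-0.08 -0.01  0.18]
t 24.8 pos [ 545.  -199.1  124.4] rpy [-3.14  -0.     0.283] F [ 0.6  0.6 -0.1] w 0.0
travel cm [0.03 2.13 4.49] ang [-0.08 -0.01  0.18]
[([555.8, -218.0, 120.1], 0.63), ([590.3, -382.5, -1.7], 0.54), ([549.6, -211.1, 122.9], 0.69)]
```

```bash
python3 -m creep '[{"hand":0,"travel":[0,0.3,0.4],"angular":[0,0,0]},{"hand":0,"travel":[0,0.5,0.7],"angular":[0,0,0]},{"hand":0,"travel":[0,0.8,1],"angular":[0,0,0]},{"hand":0,"travel":[0,1,1.3],"angular":[0,0,0]},{"hand":0,"travel":[0,1.2,1.7],"angular":[0,0,0]},{"hand":0,"travel":[0,1.4,2.1],"angular":[0,0,0]},{"hand":0,"travel":[0,1.4,2.1],"angular":[0,0,0]}]'
python3 -m creep '[{"hand":0,"travel":[0,0.1,0.3],"angular":[0,0,0]},{"hand":0,"travel":[0,0.2,0.5],"angular":[0,0,0]},{"hand":0,"travel":[0,0.2,0.5],"angular":[0,0,0]}]'
python3 - <<'E'
from hp import *
for d in (15,10,5): go(hp(d),.28)
E
```

```text
clock: 25.7
eef_pos: [548.4, -213.3, 102.8]
tool_rot: [-3.141, 0.001, 0.283]
force: [-0.2, 0.5, 0.7]
width: -0.2
clock: 26.0
eef_pos: [549.1, -215.2, 98.0]
tool_rot: [-3.141, 0.001, 0.283]
force: [-1.2, 2.9, 5.6]
width: 0.2
t 26.0 pos [ 549.1 -215.2   98. ] rpy [-3.141e+00  1.000e-03  2.830e-01] F [-1.2  2.9  5.6] w 0.2
travel cm [0.08 0.02 0.2 ] ang [-0.05  0.04  0.15]
t 26.0 pos [ 549.1 -215.2   98. ] rpy [-3.141e+00  1.000e-03  2.830e-01] F [-1.2  2.9  5.6] w 0.2
travel cm [0.08 0.28 1.01] ang [-0.05  0.04  0.15]
t 26.0 pos [ 549.1 -215.2   98. ] rpy [-3.141e+00  1.000e-03  2.830e-01] F [-1.2  2.9  5.6] w 0.2
travel cm [0.08 0.47 1.85] ang [-0.05  0.04  0.15]
```

```bash
python3 -m creep '[{"hand":0,"travel":[0,0.1,0.2],"angular":[0,0,0]},{"hand":0,"travel":[0,0.15,0.35],"angular":[0,0,0]},{"hand":0,"travel":[0,0.15,0.35],"angular":[0,0,0]}]'
python3 -m creep '[{"hand":0,"travel":[0,0.1,0.3],"angular":[0,0,0]},{"hand":0,"travel":[0,0.1,0.4],"angular":[0,0,0]},{"hand":0,"travel":[0,0.1,0.4],"angular":[0,0,0]}]'
```

```text
clock: 26.3
eef_pos: [549.6, -216.2, 95.2]
tool_rot: [-3.14, 0.0, 0.283]
force: [-2.8, 2.7, 9.4]
width: -0.3
clock: 26.6
eef_pos: [549.8, -217.2, 92.2]
tool_rot: [-3.14, 0.0, 0.283]
force: [-2.6, 3.0, 10.1]
width: -0.0
```

Past the peak at about 10 N. Carrying on in small steps.

```bash
python3 -m creep '[{"hand":0,"travel":[0,0.05,0.3],"angular":[0,0,0]},{"hand":0,"travel":[0,0.1,0.4],"angular":[0,0,0]},{"hand":0,"travel":[0,0.1,0.4],"angular":[0,0,0]}]'
python3 -m creep '[{"hand":0,"travel":[0,0.05,0.3],"angular":[0,0,0]},{"hand":0,"travel":[0,0.1,0.4],"angular":[0,0,0]},{"hand":0,"travel":[0,0.1,0.4],"angular":[0,0,0]}]'
python3 -m creep '[{"hand":0,"travel":[0,0.05,0.3],"angular":[0,0,0]},{"hand":0,"travel":[0,0.1,0.4],"angular":[0,0,0]},{"hand":0,"travel":[0,0.1,0.4],"angular":[0,0,0]}]'
```

```text
clock: 26.9
eef_pos: [550.1, -218.0, 89.1]
tool_rot: [-3.14, -0.0, 0.283]
force: [-2.1, 1.7, 10.8]
width: -0.1
clock: 27.2
eef_pos: [550.3, -218.9, 86.0]
tool_rot: [-3.14, -0.001, 0.283]
force: [-2.0, 2.5, 9.5]
width: 0.0
clock: 27.5
eef_pos: [550.5, -219.7, 82.5]
tool_rot: [-3.139, -0.001, 0.283]
force: [-1.5, 2.2, 6.2]
width: 0.2
```

```bash
python3 -m creep '[{"hand":0,"travel":[0,0,0.2],"angular":[0,0,0]},{"hand":0,"travel":[0,0,0.35],"angular":[0,0,0]},{"hand":0,"travel":[0,0,0.35],"angular":[0,0,0]}]'
python3 -m creep '[{"hand":0,"travel":[0,0,0.2],"angular":[0,0,0]},{"hand":0,"travel":[0,0,0.25],"angular":[0,0,0]},{"hand":0,"travel":[0,0,0.25],"angular":[0,0,0]}]'
```

```text
clock: 27.8
eef_pos: [550.6, -220.3, 79.2]
tool_rot: [-3.14, -0.001, 0.283]
force: [0.2, -0.3, 3.6]
width: -0.0
clock: 28.1
eef_pos: [550.7, -220.6, 76.4]
tool_rot: [-3.141, -0.001, 0.282]
force: [-0.1, 0.1, 1.2]
width: -0.2
```

```bash
python3 -m creep '[{"hand":0,"travel":[0,0,0.15],"angular":[0,0,0]},{"hand":0,"travel":[0,0,0.3],"angular":[0,0,0]},{"hand":0,"travel":[0,0,0.3],"angular":[0,0,0]}]'
python3 -m creep '[{"hand":0,"travel":[0,0,0.1],"angular":[0,0,0]},{"hand":0,"travel":[0,0,0.2],"angular":[0,0,0]},{"hand":0,"travel":[0,0,0.2],"angular":[0,0,0]}]'
```

```text
clock: 28.4
eef_pos: [550.4, -220.3, 72.9]
tool_rot: [-3.14, -0.0, 0.283]
force: [-0.5, 0.5, 0.1]
width: -0.2
clock: 28.7
eef_pos: [550.2, -220.3, 70.7]
tool_rot: [-3.14, 0.0, 0.283]
force: [-0.1, 0.2, -0.5]
width: -0.2
```

No more resistance: the handle has snapped away to its stop. Backing straight up, then aside, and checking.

```bash
python3 -m creep '[{"hand":0,"travel":[0,0,-1],"angular":[0,0,0]},{"hand":0,"travel":[0,0,-4],"angular":[0,0,0]},{"hand":0,"travel":[0,0,-8],"angular":[0,0,0]},{"hand":0,"travel":[0,0,-12],"angular":[0,0,0]},{"hand":0,"travel":[-4,0,-16],"angular":[0,0,0]},{"hand":0,"travel":[-8,2,-19],"angular":[0,0,0]},{"hand":0,"travel":[-10,5,-20],"angular":[0,0,0]},{"hand":0,"travel":[-10,9,-20],"angular":[0,0,0]},{"hand":0,"travel":[-10,13,-20],"angular":[0,0,0]},{"hand":0,"travel":[-10,16,-20],"angular":[0,0,0]},{"hand":0,"travel":[-10,16,-20],"angular":[0,0,0]},{"hand":0,"travel":[-10,16,-20],"angular":[0,0,0]}]'
python3 - <<'E'
from cell import ctrl
import cv2
c=[]
for n,(x,y) in (("scene",(200,165)),("top",(255,165))):
    f=ctrl.get_image(n)["frame"][:,:,::-1]; cv2.imwrite(f"pics/z_{n}.png",f); c.append(cv2.resize(f[y:y+110,x:x+110],None,fx=3.6,fy=3.6,interpolation=2))
    for t in ("mould_center","seat","handle_grip","wick_tin","wick_reel"): print(n,t,[(r["at"],r["confidence"]) for r in ctrl.spot_point(n,t)][:3])
cv2.imwrite("pics/z1.png",cv2.hconcat(c))
E
```

```text
clock: 29.9
eef_pos: [498.5, -402.2, 270.6]
tool_rot: [-3.139, 0.0, 0.282]
force: [0.7, 0.8, 0.0]
width: -0.1
scene mould_center [([525.5, 393.2, 26.4], 0.85), ([459.8, 171.4, 24.0], 0.65)]
scene seat [([497.8, -19.1, 35.1], 0.56)]
scene handle_grip [([559.3, -234.1, 59.6], 0.75)]
scene wick_tin [([662.6, -96.7, 0.3], 0.57)]
scene wick_reel [([363.2, -374.6, 4.8], 0.87)]
top mould_center [([531.5, 391.9, 23.7], 0.81), ([454.6, 172.4, 28.5], 0.75), ([490.6, -19.6, 35.0], 0.69)]
top seat [([494.0, -15.7, 39.4], 0.68)]
top handle_grip [([558.4, -232.4, 63.2], 0.64), ([593.4, -384.9, 0.5], 0.35)]
top wick_tin [([492.8, -17.1, 33.4], 0.53)]
top wick_reel [([365.1, -372.7, -1.4], 0.68), ([491.5, -14.7, 37.4], 0.24)]
```

View pics/z1.png

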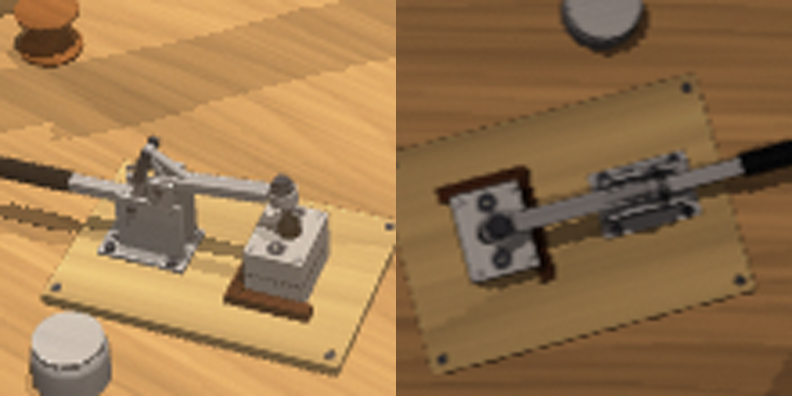

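The handle is level (spotted at z ≈ 60–63), the spindle bears between the two holes, and the mould still sits flush in both fences. Handing in.

```bash
python3 -c "
from cell import ctrl
print(ctrl.finish_job(), ctrl.read_state()['clock'])"
```

```text
the job is handed in; nothing more can be done
the job is handed in; nothing more can be done
```

The mould is in the corner against both fences and the clamp is locked down on it. I handed the job in at about 30 s of the 72 s allowed; no verdict was reported.

**Placing the mould:** After my first press a zoomed check showed the mould about 2 mm short of the short fence, because friction had looked like contact. I regripped it, lifted it about 1 mm and felt for the short fence. I then pressed both fences with about 8–11 N, as felt at the wrist, and let go. The next pictures showed it flush on both sides.

**Clamping:** I pressed the handle down along its arc, with at most about 11 N read at the end of each step. It passed over-centre and then gave no more resistance.

**Last checks:**
- **Handle:** spotted 60–63 mm above the table; 62 mm means locked.
- **Spindle:** it bears on the mould between the two holes. I could not measure its force on the mould.
- **Mould position:** I have no direct reading to 2 mm. The top-camera network put it at (490.6, -19.6), about 4 mm from where contact put it, which is that network's usual error. The scene-camera network missed it.
- **Cameras:** the two disagreed by 5–7 mm in world y on the jig and mould, so I relied on contact and on positions relative to the jig.
- **Other objects:** the tin and the reel look undisturbed in the last picture. I did not measure the rest. In that last look the top-camera network took the mould for the tin, a false detection.

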